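# Close the draft shield and tare the balance

## Robot

A 6-joint arm with a two-finger parallel gripper is mounted at the origin on a cart in front of the work surface, level with it; the furniture and walls round the work are solid. World frame = base frame: x ahead of the robot, y to its left, z up, the work surface at z = 0. Lengths are in m, angles in rad, forces in N, time in s.
With the tool pointing down it reaches from about 0.35 to 0.975 m from the base axis. Payload 4.9 kg.
Tool frame: the origin (TCP) lies at the very end of the fingers, on their centre line; the grasp point (between the pads) lies 19 mm behind it; z points along the fingers, y is the line along which they close (so a half turn about z gives the same grasp; the last joint's range is limited). The gripper opens to 85 mm and grips with 20 to 120 N. Pads are 22 mm wide; open, the fingers measure 114 mm over their backs; the gripper's body (76 mm by 85 mm) begins 54 mm behind the grasp point. The pads swing forward as they close: fully open they stand 13 mm farther back than shut.
Start: joints at [-1.234, 0.053, 1.613, -0, 1.476, -0.119], TCP at [0.275, -0.561, 0.231] pointing down, gripper open.
Joint ranges: [-3.01, 3.01], [-1.01, 2.22], [0.06, 2.58], [-1.02, 4.17], [0.09, 2.62], [-3.14, 3.14]. Speed limits (rad/s): [2.57, 2.57, 3.14, 3.14, 3.14, 3.14].

## Interface

Orientations are given as a rotation vector (axis times angle).
In Python, from station import ctrl, imaging gives the robot as it stands.
- The arm moves only by the tool play_rows, never from a script. Its argument "series" is a list of rows, each a list of 3 entries, a list of its own where there are three numbers: the opening, from 0 (shut) to 1 (fully open), then the shift along the tool's x, y, z each as a share of 0.05 m, from -1 to 1, then the turn, a rotation vector about the tool's x, y, z each as a share of 8 degrees, from -1 to 1. In form: [[grip, [dx, dy, dz], [ax, ay, az]], ...]. A call has 1 to 8 rows; each row shifts and turns the commanded pose from where the row before left it, along the tool's axes as they then stand; what a row does not reach is not made up. A row lasts 1/8 s, in which the tool goes at most 62.5 mm and 10.7 degrees, less where a joint would pass 70% of its speed; a pose out of reach is approached as far as the arm can. A call with a number of a shift or a turn outside -1 to 1 is refused whole. A call with a gripper value outside its range is refused whole. The fingers move at their own pace and stop on an object; "force" is the grip in N (left out, the last holds). Time passes only in rows, so rows that do not move let the fingers close. It gives the time, the measured TCP pose, the force, the opening and the grip force at its end, in the units of the state.
- ctrl.get_obs(): the state, without advancing time (a new reading comes with each control period).
- imaging.get_image(name): name is "side" or "top"; returns a dict with "color" (400x640x3 uint8, blue, green, red), "fx", "fy", "cx", "cy" (pixels), "extrinsics" (4x4, takes a point from world to camera coordinates). Camera axes: x right, y down, z forward; pixel columns grow to the right and rows downward; lengths in m; the calibration is good to about 2 mm. A picture is of the moment at which its call begins. There is no depth.
- ctrl.finish_job(): hands the job in; it is judged then, once.
The state is a dict: "t": time; "q": joint angles; "dq": joint speeds; "effort": joint torques, N m; "tool_pos": TCP position; "tool_rot": TCP orientation; "contact_force": force on the tool from outside, world axes, zero at the start; "wrist_torque": the same for the moment, N m; "opening": finger opening in m; "grip_force": force on a finger pad.
Only numpy, scipy, OpenCV 4.12 (cv2) and the standard library are available. Lean on these libraries where they do the work, as an engineer would, in place of code of your own. Each camera call takes 0.05 s, during which the arm holds its last target. There are 200 camera calls.

## Task

The beaker with the sample stands on the balance and is ready to be tared, but the glass draft shield round it is open. With the fingertips only, push the left door, the right door and the top cover fully shut, in any order; then press the long tare key on the console all the way down and let it go. Do not press the tare key while any part of the shield is open, leave the round on/off key alone, pick nothing up, and do not disturb the beaker or the things standing about.

Things in the scene. Friction and masses are not known exactly. Their poses are not given: they have to be found in the camera images.
- balance: Fixed white laboratory balance with a glass draft shield over its pan (steel disc, 90 mm, top z 0.080). Origin on the worktop under the pan; x to its back (away from robot), y to its left (robot's view), z up. Spans x -0.19 (console with keys) to +0.105, y +-0.103; open doors stick out behind. Shield over x -0.085 to +0.085; its frame ends at z 0.185, only the three grips stand higher.
- left_door (a joint): Left glass side door of the draft shield, in m: 0 = fully shut (against its stop), 0.095 = fully open; it slides level along the balance's x axis, towards the back to open. About 2 N of sliding friction plus light damping (12 N per m/s); stays where it is left.
- left_door_grip (a point): Its finger grip is an upright black block, 12 mm thick (front to back), 28 mm wide, standing on the left door's upper edge from z = 0.182 to z = 0.214; this point is its centre at z = 0.199. Push its back face towards the balance's front to shut. When shut it lies at x -0.055, y +0.097 in the balance's frame.
- right_door (a joint): Right glass side door, in m: 0 = fully shut (against its stop), 0.095 = fully open; it slides level along the balance's x axis, towards the back to open. About 2 N of sliding friction plus light damping (12 N per m/s); stays where it is left.
- right_door_grip (a point): Its finger grip is an upright black block, 12 mm thick (front to back), 28 mm wide, standing on the right door's upper edge from z = 0.182 to z = 0.214; this point is its centre at z = 0.199. Push its back face towards the balance's front to shut. When shut it lies at x -0.055, y -0.097 in the balance's frame.
- top_cover (a joint): Glass top cover of the draft shield, in m: 0 = fully shut (against its stop), 0.095 = fully open; it slides level along the balance's x axis, towards the back to open. About 2 N of sliding friction plus light damping (12 N per m/s); stays where it is left.
- top_cover_grip (a point): Its finger grip is an upright black block, 12 mm thick (front to back), 40 mm wide, standing on the cover's upper edge from z = 0.182 to z = 0.214; this point is its centre at z = 0.199. Push its back face towards the balance's front to shut. When shut it lies at x -0.055, y 0 in the balance's frame.
- tare_key (a joint): Tare key in m: 0 = released, 0.004 = fully down; spring return, 4.4 N at full travel, counts as pressed from 0.0025.
- tare_key_top (a point): Centre of the top face of the tare key: the long bar-shaped key on the console, 18 mm (x) by 50 mm (y), standing 8 mm proud of a console face that slopes by 0.12 rad down towards the robot; at x -0.155, y -0.035, z about 0.065 in the balance's frame. Moves down, square to the console.
- power_key (a joint): On/off key in m: 0 = released, 0.004 = fully down; spring return as the tare key.
- power_key_top (a point): Centre of the top of the on/off key: the small round key, 20 mm across, on the same console, at x -0.155, y +0.055, z about 0.065 in the balance's frame. Not to be pressed.
- sample_beaker_mid (a point): Loose glass beaker with a white sample, 55 x 60 mm across, 70 mm high, standing on the pan inside the draft shield (top at z = 0.150); this point is its centre, half-way up.
- wash_bottle: Bystander, loose: white wash bottle with a bent blue spout, 63 x 108 x 204 mm, standing to the right of the balance. Origin at the centre of its underside.
- petri_dish_a: Bystander, loose: closed petri dish, 59 mm across, 15 mm high, left of the balance's front. Origin at the centre of its underside.
- petri_dish_b: Bystander, loose: a second, equal petri dish beside the first. Origin at the centre of its underside.
- sample_vial: Bystander, loose: small vial with a black cap, 27 mm across, 59 mm high, right of the balance's front. Origin at the centre of its underside.
- tool_beaker: Bystander, loose: beaker full of spatulas and rods, about 162 x 110 x 245 mm, left of the balance. Origin at the centre of its underside.
- empty_beaker: Bystander, loose: empty glass beaker, 73 x 78 x 95 mm, at the right. Origin at the centre of its underside.
- ball_pen: Bystander, loose: black pen, 145 mm long, lying at the left. Origin at the centre of its underside.
- sample_beaker: The same beaker; origin at the centre of its underside.
Mind the look-alikes: they are no part of the job. What is shaped like the sample_beaker but blue, green or yellow is not meant.

How it is judged:
By the outcome, as a careful person would: the job done as asked, in the order asked, and still so for the second after the job is handed in, with the robot touching nothing.
It also fails if it takes over 54 s, if anything falls off the work surface, if the arm or the gripper's body presses on something with over 40 N, if the wrist force passes 120 N, or if a joint passes its speed limit or range.

## Working session

There is one attempt and no reset: what is moved stays moved. The work goes in short steps, Python scripts to look and compute and a tool call to move; the robot and the scene stay as the last step left them, time stands still between calls to the robot, and variables do not carry over. Pictures are saved under pics/ and viewed, at most 10 in all, crops included, and the job is handed in when it is done.

Besides the shell and the picture viewer there is one more tool, called after "Call:" by a JSON object that holds its "name" and its "arguments", one argument or row to a line. play_rows: Moves the arm, as the interface text tells. Shift numbers are shares of 0.05 m and turn numbers shares of 8 degrees, none past 1 either way. Its arguments: {"type":"object","properties":{"series":{"type":"array"},"force":{"type":"number"}},"required":["series"]}

```bash
mkdir -p pics
python3 - <<'E'
from station import ctrl, imaging
import cv2,numpy as np
for n in("side","top"):
    d=imaging.get_image(n); cv2.imwrite(f"pics/{n}0.png",d["color"])
    np.savez(f"pics/{n}0.npz",**d)
    print(n,d["fx"],d["cx"],d["cy"],np.round(d["extrinsics"],3).tolist())
o=ctrl.get_obs();print(o["t"],o["tool_pos"],o["tool_rot"])
E
```

```text
side 442.3309799915852 320.9970954104123 191.86566798449545 [[-0.916, -0.402, -0.004, 0.442], [-0.187, 0.435, -0.881, 0.22], [0.356, -0.806, -0.473, 1.247], [0.0, 0.0, 0.0, 1.0]]
top 469.0525490921814 314.24440896702947 192.14139022798562 [[0.01, -1.0, 0.004, -0.022], [-0.987, -0.011, -0.162, 0.528], [0.162, -0.003, -0.987, 1.823], [0.0, 0.0, 0.0, 1.0]]
0.1 [ 0.27493986 -0.56065899  0.23016646] [-3.05851676e+00 -7.09409570e-01  3.28852369e-04]
```

View pics/top0.png

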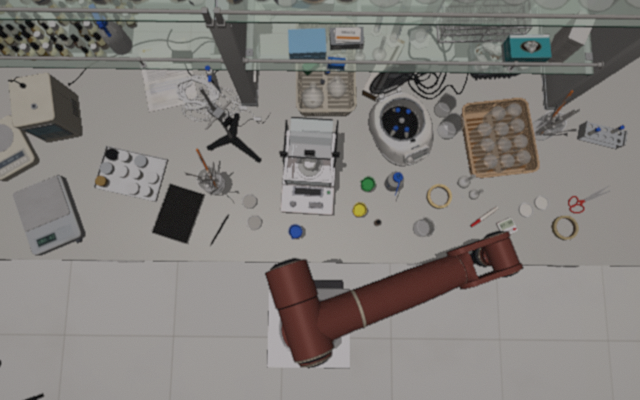

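View pics/side0.png

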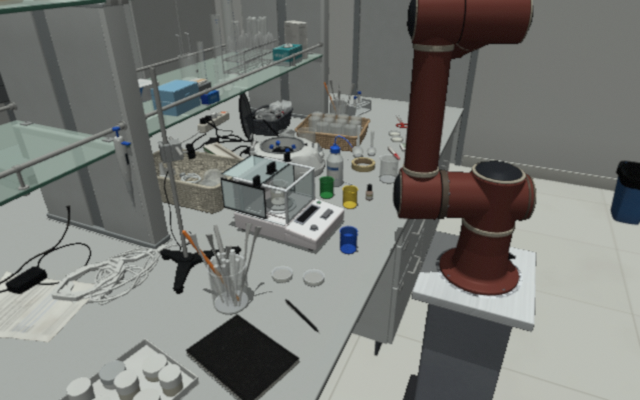

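The top view shows the balance at columns 282–338, rows 117–215. The side view shows it around (290,200), with three black grips. I'll enlarge both.

Run:
```python
import cv2,numpy as np
a=cv2.imread("pics/top0.png")[110:222,265:355]; b=cv2.imread("pics/side0.png")[140:250,210:350]
A=cv2.resize(a,None,fx=4.5,fy=4.5,interpolation=cv2.INTER_CUBIC);B=cv2.resize(b,None,fx=2.8,fy=2.8,interpolation=cv2.INTER_CUBIC)
c=np.zeros((max(A.shape[0],B.shape[0]),A.shape[1]+B.shape[1],3),np.uint8);c[:A.shape[0],:A.shape[1]]=A;c[:B.shape[0],A.shape[1]:]=B
print(c.shape,A.shape);cv2.imwrite("pics/c0.png",c)
for n,(r0,r1,c0,c1) in {"top":(115,215,275,345),"side":(140,225,215,320)}.items():
    g=cv2.imread(f"pics/{n}0.png")[r0:r1,c0:c1].max(2)
    k,l,s,ce=cv2.connectedComponentsWithStats((g<55).astype(np.uint8))
    for i in range(1,k):
        if s[i,4]>5: print(n,s[i]+[c0,r0,0,0,0],np.round(ce[i]+[c0,r0],1))
```

```text
(504, 797, 3) (504, 405, 3)
top [286 123   1   7   7] [286. 126.]
top [333 139   7  28  59] [335.6 153. ]
top [280 150   7   8  32] [283.2 153.6]
top [305 151   9   5  38] [309.2 152.6]
top [296 189  24   5  97] [307.5 191.1]
side [215 140   5   3   9] [216.8 140.7]
side [230 140  12   2  20] [235.5 140.4]
side [248 140   5   2   9] [249.8 140.4]
side [242 147   8   7  33] [246.5 150.4]
side [273 147  12   6  43] [278.6 149.7]
side [284 148   9  13  55] [287.6 155.2]
side [267 162   9  12  82] [270.9 168.2]
side [221 176  45  38 193] [251.7 185.7]
side [298 206  19  16 114] [306.9 213.6]
```

View pics/c0.png

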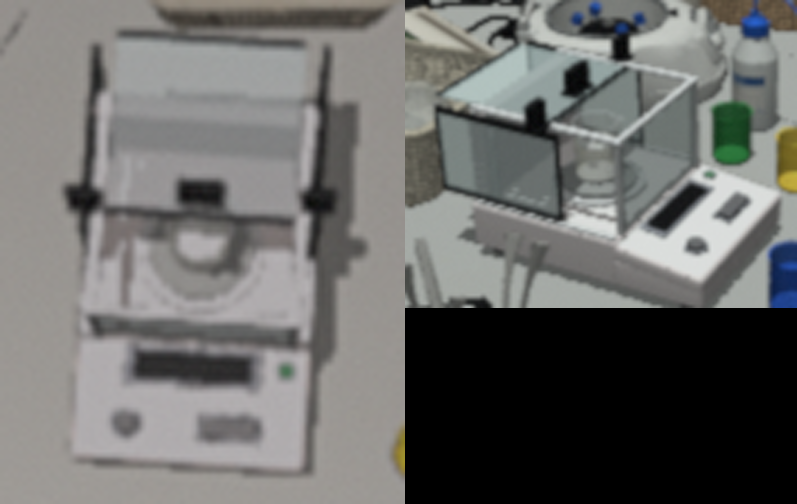

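The crop shows the left, top and right grips at top pixels (283.4,154), (309.7,152.7), (336.1,154.4) and side pixels (257,180), (271.4,167.5), (287,156). The tare key is at top (315.9,205) and the power key at top (293,204).

```bash
cat > h.py <<'E'
import numpy as np,cv2
def load(n): 
    d=np.load(f"pics/{n}.npz"); K=np.array([[d["fx"],0,d["cx"]],[0,d["fy"],d["cy"]],[0,0,1.]]); return K,d["extrinsics"]
def tri(a,b,A,B):
    P=[k@e[:3] for k,e in(A,B)]
    X=cv2.triangulatePoints(P[0],P[1],np.array(a,float),np.array(b,float)).ravel(); return X[:3]/X[3]
def plane(p,z,A):
    k,e=A; R=e[:3,:3]; c=-R.T@e[:3,3]; r=R.T@np.linalg.solve(k,[p[0],p[1],1]); return c+r*(z-c[2])/r[2]
def proj(X,A):
    k,e=A; v=k@(e[:3,:3]@X+e[:3,3]); return v[:2]/v[2]
E
python3 - <<'E'
from h import *
T,S=load("top0"),load("side0")
pts=dict(L=((283.4,154),(257.1,180.4),.199),C=((309.7,152.7),(271.4,167.5),.199),R=((336.1,154.4),(286.8,156),.199),tare=((315.9,205.1),(326.8,213.9),.065),pwr=((293,204.2),(314.3,227.5),.065))
for n,(a,b,z) in pts.items():
    print(n,tri(a,b,T,S).round(4),"top",plane(a,z,T).round(4)[:2],"side",plane(b,z,S).round(4)[:2])
from scipy.spatial.transform import Rotation as Ro
from station import ctrl
o=ctrl.get_obs();print(Ro.from_rotvec(o["tool_rot"]).as_matrix().round(3).tolist())
p=plane(pts['pwr'][0],.065,T)[:2];t=plane(pts['tare'][0],.065,T)[:2];L=plane(pts['L'][0],.205,T)[:2];R=plane(pts['R'][0],.205,T)[:2]
print("key dist",np.linalg.norm(p-t),"grip dist",np.linalg.norm(L-R)); 
d=p-t;print("yaw keys",np.degrees(np.arctan2(-d[0],d[1])));d=L-R;print("yaw LR",np.degrees(np.arctan2(-d[0],d[1])))
E
```

```text
L [0.6441 0.0987 0.1997] top [0.6442 0.0987] side [0.645  0.0976]
C [0.6505 0.0019 0.1987] top [0.6502 0.0018] side [0.6504 0.0025]
R [ 0.6458 -0.0953  0.1993] top [ 0.6448 -0.0957] side [ 0.6477 -0.096 ]
tare [ 0.474  -0.0241  0.0575] top [ 0.4735 -0.0239] side [ 0.4683 -0.0127]
pwr [0.4765 0.0659 0.0588] top [0.4761 0.0658] side [0.4719 0.0746]
[[0.898, 0.44, -0.001], [0.44, -0.898, 0.002], [0.0, -0.002, -1.0]]
key dist 0.0896818534931181 grip dist 0.1937714468406554
yaw keys -1.6549730400624518
yaw LR 0.1972684062843908
```

Call:
{"name": "play_rows", "arguments": {
  "series": [
    [0, [0, 0, -0.35], [0, 0, 0.9]],
    [0, [0, 0, -0.35], [0, 0, 0.9]],
    [0, [0, 0, -0.35], [0, 0, 0.9]],
    [0, [0, 0, -0.35], [0, 0, 0.9]],
    [0, [0, 0, 0], [0, 0, 0]]
  ],
  "force": 30
}}

```text
t: 0.72
tool_pos: [0.2753, -0.5617, 0.3027]
tool_rot: [3.138, -0.071, 0.001]
contact_force: [0.2, -0.2, -0.3]
opening: 0.0002
grip_force: 0.0
```

Call:
{"name": "play_rows", "arguments": {
  "series": [
    [0, [0.4, -0.5, 0], [0, 0, 0]],
    [0, [0.6, -0.8, 0], [0, 0, 0]],
    [0, [0.6, -0.8, 0], [0, 0, 0]],
    [0, [0.6, -0.8, 0], [0, 0, 0]],
    [0, [0.6, -0.8, 0], [0, 0, 0]],
    [0, [0.6, -0.8, 0], [0, 0, 0]],
    [0, [0.6, -0.8, 0], [0, 0, 0]],
    [0, [0.4, -0.4, 0], [0, 0, 0]]
  ]
}}

```text
t: 1.72
tool_pos: [0.509, -0.2844, 0.2997]
tool_rot: [-3.139, 0.066, 0.002]
contact_force: [-0.6, 0.1, -0.1]
opening: 0.0002
grip_force: 0.0
```

Call:
{"name": "play_rows", "arguments": {
  "series": [
    [0, [0.5, -0.6, 0], [0, 0, 0]],
    [0, [0.6, -0.7, 0], [0, 0, 0]],
    [0, [0.6, -0.7, 0], [0, 0, 0]],
    [0, [0.6, -0.7, 0], [0, 0, 0]],
    [0, [0.6, -0.7, 0], [0, 0, 0]],
    [0, [0.33, -0.5, 0], [0, 0, 0]],
    [0, [0, 0, 0], [0, 0, 0]]
  ]
}}

```text
t: 2.6
tool_pos: [0.6789, -0.0977, 0.299]
tool_rot: [-3.14, 0.066, 0.005]
contact_force: [-0.3, -0.7, -0.2]
opening: 0.0001
grip_force: 0.0
```

Call:
{"name": "play_rows", "arguments": {
  "series": [
    [0, [0, 0, 0.3], [0, 0, 0]],
    [0, [0, 0, 0.4], [0, 0, 0]],
    [0, [0, 0, 0.4], [0, 0, 0]],
    [0, [0, 0, 0.2], [0, 0, 0]],
    [0, [0, 0, 0], [0, 0, 0]]
  ]
}}

```text
t: 3.22
tool_pos: [0.6779, -0.0997, 0.2345]
tool_rot: [-3.14, 0.074, 0.004]
contact_force: [1.0, 0.1, 0.1]
opening: -0.0002
grip_force: 0.0
```

Run:
```python
from station import ctrl, imaging
import cv2,numpy as np
a=imaging.get_image("top")["color"][110:222,265:355]; b=imaging.get_image("side")["color"][120:250,210:350]
A=cv2.resize(a,None,fx=4.5,fy=4.5,interpolation=cv2.INTER_CUBIC);B=cv2.resize(b,None,fx=2.8,fy=2.8,interpolation=cv2.INTER_CUBIC)
c=np.zeros((max(A.shape[0],B.shape[0]),A.shape[1]+B.shape[1],3),np.uint8);c[:A.shape[0],:A.shape[1]]=A;c[:B.shape[0],A.shape[1]:]=B
cv2.imwrite("pics/c1.png",c);print(ctrl.get_obs()["tool_pos"])
```

```text
[ 0.67894619 -0.09973129  0.23690241]
```

View pics/c1.png

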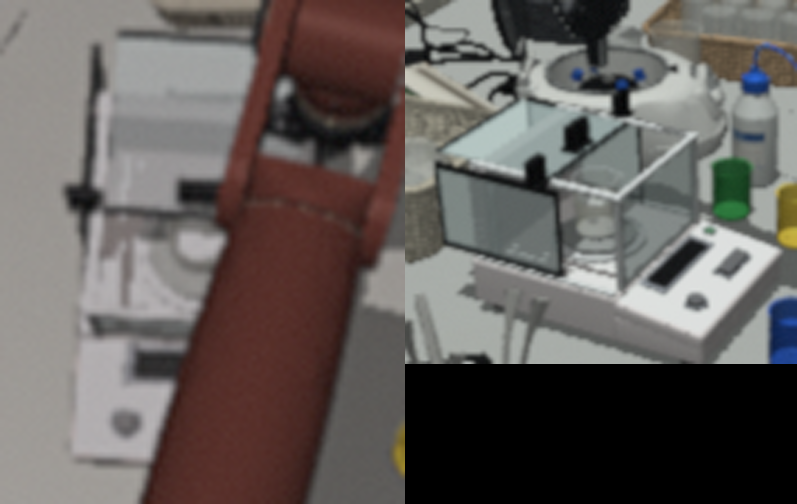

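The side view shows the fingertips (dark, about (598,50) in the crop) behind the right grip at (620,100), clear of everything. I'll lower and push.

Call:
{"name": "play_rows", "arguments": {
  "series": [
    [0, [0, 0, 0.4], [0, 0, 0]],
    [0, [0, 0, 0.4], [0, 0, 0]],
    [0, [0, 0, 0], [0, 0, 0]]
  ]
}}

```text
t: 3.7
tool_pos: [0.6768, -0.0991, 0.1921]
tool_rot: [-3.139, 0.073, 0.01]
contact_force: [0.4, 0.2, -0.0]
opening: -0.0004
grip_force: 0.0
```

Call:
{"name": "play_rows", "arguments": {
  "series": [
    [0, [-0.15, 0, 0], [0, 0, 0]],
    [0, [-0.2, 0, 0], [0, 0, 0]],
    [0, [-0.2, 0, 0], [0, 0, 0]],
    [0, [-0.2, 0, 0], [0, 0, 0]],
    [0, [-0.2, 0, 0], [0, 0, 0]],
    [0, [-0.2, 0, 0], [0, 0, 0]],
    [0, [-0.2, 0, 0], [0, 0, 0]],
    [0, [-0.1, 0, 0], [0, 0, 0]]
  ]
}}

```text
t: 4.7
tool_pos: [0.6056, -0.0962, 0.1965]
tool_rot: [3.14, -0.074, 0.0]
contact_force: [2.2, 0.8, 2.0]
opening: -0.0002
grip_force: 1.2
```

Call:
{"name": "play_rows", "arguments": {
  "series": [
    [0, [-0.12, 0, 0], [0, 0, 0]],
    [0, [-0.1, 0, 0], [0, 0, 0]],
    [0, [-0.06, 0, 0], [0, 0, 0]],
    [0, [0, 0, 0], [0, 0, 0]]
  ]
}}

```text
t: 5.2
tool_pos: [0.5917, -0.0956, 0.1959]
tool_rot: [3.141, -0.074, -0.002]
contact_force: [0.9, 0.1, 0.2]
opening: 0.0002
grip_force: 0.3
```

Call:
{"name": "play_rows", "arguments": {
  "series": [
    [0, [-0.06, 0, 0], [0, 0, 0]],
    [0, [-0.04, 0, 0], [0, 0, 0]],
    [0, [0, 0, 0], [0, 0, 0]]
  ]
}}

```text
t: 5.58
tool_pos: [0.5868, -0.0953, 0.1959]
tool_rot: [-3.141, 0.074, 0.002]
contact_force: [1.9, 0.5, -1.2]
opening: -0.0004
grip_force: 0.5
```

Call:
{"name": "play_rows", "arguments": {
  "series": [
    [0, [-0.06, 0, 0], [0, 0, 0]],
    [0, [0, 0, 0], [0, 0, 0]]
  ]
}}

```text
t: 5.82
tool_pos: [0.586, -0.0953, 0.196]
tool_rot: [3.14, -0.074, 0.009]
contact_force: [9.0, -1.0, -4.4]
opening: 0.0006
grip_force: 4.9
```

Call:
{"name": "play_rows", "arguments": {
  "series": [
    [0, [-0.06, 0, 0], [0, 0, 0]],
    [0, [0, 0, 0], [0, 0, 0]]
  ]
}}

```text
t: 6.08
tool_pos: [0.5859, -0.0953, 0.1962]
tool_rot: [3.14, -0.074, 0.022]
contact_force: [21.7, -1.4, -10.9]
opening: -0.0
grip_force: 10.7
```

Call:
{"name": "play_rows", "arguments": {
  "series": [
    [0, [0.3, 0, 0], [0, 0, 0]],
    [0, [0.2, 0, -0.4], [0, 0, 0]],
    [0, [0, 0, -0.6], [0, 0, 0]],
    [0, [0.5, -0.6, 0], [0, 0, 0]],
    [0, [0.5, -0.7, 0], [0, 0, 0]],
    [0, [0.5, -0.7, 0], [0, 0, 0]],
    [0, [0, 0, 0], [0, 0, 0]]
  ]
}}

```text
t: 6.95
tool_pos: [0.6863, 0.0024, 0.2455]
tool_rot: [-3.141, 0.069, 0.004]
contact_force: [0.6, -0.2, 0.6]
opening: -0.0
grip_force: 0.0
```

Call:
{"name": "play_rows", "arguments": {
  "series": [
    [0, [0, 0, 0.4], [0, 0, 0]],
    [0, [0, 0, 0.4], [0, 0, 0]],
    [0, [0, 0, 0.2], [0, 0, 0]],
    [0, [-0.2, 0, 0], [0, 0, 0]],
    [0, [-0.25, 0, 0], [0, 0, 0]],
    [0, [-0.25, 0, 0], [0, 0, 0]],
    [0, [-0.25, 0, 0], [0, 0, 0]],
    [0, [-0.25, 0, 0], [0, 0, 0]]
  ]
}}

```text
t: 7.95
tool_pos: [0.6255, 0.003, 0.1973]
tool_rot: [3.141, -0.074, 0.003]
contact_force: [3.4, -0.1, -0.5]
opening: -0.0001
grip_force: 1.6
```

Call:
{"name": "play_rows", "arguments": {
  "series": [
    [0, [-0.2, 0, 0], [0, 0, 0]],
    [0, [-0.2, 0, 0], [0, 0, 0]],
    [0, [-0.15, 0, 0], [0, 0, 0]],
    [0, [-0.1, 0, 0], [0, 0, 0]],
    [0, [0, 0, 0], [0, 0, 0]]
  ]
}}

```text
t: 8.57
tool_pos: [0.5925, 0.0046, 0.1958]
tool_rot: [-3.141, 0.073, 0.003]
contact_force: [0.7, 0.3, -0.2]
opening: 0.0003
grip_force: 0.1
```

Call:
{"name": "play_rows", "arguments": {
  "series": [
    [0, [-0.06, 0, 0], [0, 0, 0]],
    [0, [-0.04, 0, 0], [0, 0, 0]],
    [0, [0, 0, 0], [0, 0, 0]]
  ]
}}

```text
t: 8.95
tool_pos: [0.5914, 0.0047, 0.1958]
tool_rot: [-3.14, 0.074, -0.013]
contact_force: [15.1, 0.7, -5.6]
opening: 0.0001
grip_force: 7.2
```

Call:
{"name": "play_rows", "arguments": {
  "series": [
    [0, [-0.05, 0, 0], [0, 0, 0]],
    [0, [0, 0, 0], [0, 0, 0]]
  ]
}}

```text
t: 9.2
tool_pos: [0.5914, 0.0046, 0.196]
tool_rot: [-3.14, 0.074, -0.024]
contact_force: [24.0, -0.1, -11.4]
opening: 0.0
grip_force: 12.0
```

Call:
{"name": "play_rows", "arguments": {
  "series": [
    [0, [0.3, 0, 0], [0, 0, 0]],
    [0, [0.2, 0, -0.4], [0, 0, 0]],
    [0, [0, 0, -0.6], [0, 0, 0]],
    [0, [0.4, -0.6, 0], [0, 0, 0]],
    [0, [0.4, -0.7, 0], [0, 0, 0]],
    [0, [0.45, -0.65, 0], [0, 0, 0]],
    [0, [0, 0, 0], [0, 0, 0]]
  ]
}}

```text
t: 10.07
tool_pos: [0.6781, 0.1, 0.2448]
tool_rot: [3.141, -0.069, -0.005]
contact_force: [-0.2, -0.4, -0.5]
opening: -0.0002
grip_force: 0.0
```

Call:
{"name": "play_rows", "arguments": {
  "series": [
    [0, [0, 0, 0.4], [0, 0, 0]],
    [0, [0, 0, 0.4], [0, 0, 0]],
    [0, [0, 0, 0.2], [0, 0, 0]],
    [0, [-0.2, 0, 0], [0, 0, 0]],
    [0, [-0.25, 0, 0], [0, 0, 0]],
    [0, [-0.25, 0, 0], [0, 0, 0]],
    [0, [-0.25, 0, 0], [0, 0, 0]],
    [0, [-0.15, 0, 0], [0, 0, 0]]
  ]
}}

```text
t: 11.08
tool_pos: [0.6225, 0.1008, 0.1973]
tool_rot: [3.141, -0.073, 0.002]
contact_force: [2.7, -1.4, 0.8]
opening: 0.0001
grip_force: 1.3
```

Call:
{"name": "play_rows", "arguments": {
  "series": [
    [0, [-0.15, 0, 0], [0, 0, 0]],
    [0, [-0.15, 0, 0], [0, 0, 0]],
    [0, [-0.1, 0, 0], [0, 0, 0]],
    [0, [-0.06, 0, 0], [0, 0, 0]],
    [0, [0, 0, 0], [0, 0, 0]]
  ]
}}

```text
t: 11.7
tool_pos: [0.5994, 0.102, 0.1959]
tool_rot: [-3.141, 0.073, 0.002]
contact_force: [1.6, 0.2, 0.3]
opening: -0.0001
grip_force: 0.4
```

Call:
{"name": "play_rows", "arguments": {
  "series": [
    [0, [-0.06, 0, 0], [0, 0, 0]],
    [0, [-0.04, 0, 0], [0, 0, 0]],
    [0, [0, 0, 0], [0, 0, 0]]
  ]
}}

```text
t: 12.08
tool_pos: [0.5967, 0.1021, 0.196]
tool_rot: [-3.14, 0.074, -0.008]
contact_force: [10.1, 1.5, -3.4]
opening: 0.0001
grip_force: 4.8
```

Call:
{"name": "play_rows", "arguments": {
  "series": [
    [0, [-0.05, 0, 0], [0, 0, 0]],
    [0, [0, 0, 0], [0, 0, 0]]
  ]
}}

```text
t: 12.32
tool_pos: [0.5967, 0.1021, 0.1961]
tool_rot: [-3.14, 0.074, -0.019]
contact_force: [18.6, 1.2, -8.6]
opening: -0.0002
grip_force: 9.4
```

Call:
{"name": "play_rows", "arguments": {
  "series": [
    [0, [0.3, 0, 0], [0, 0, 0]],
    [0, [0.2, 0, -0.5], [0, 0, 0]],
    [0, [0, 0, -0.8], [0, 0, 0]],
    [0, [0, 0, -0.8], [0, 0, 0]],
    [0, [-0.6, 0.6, 0], [0, 0, 0]],
    [0, [-0.75, 0.7, 0], [0, 0, 0]],
    [0, [-0.75, 0.7, 0], [0, 0, 0]],
    [0, [-0.6, 0.6, 0], [0, 0, 0]]
  ]
}}

```text
t: 13.32
tool_pos: [0.4747, -0.0233, 0.3008]
tool_rot: [-3.141, 0.074, 0.004]
contact_force: [-0.3, -1.0, 0.3]
opening: 0.0002
grip_force: 0.0
```

Run:
```python
from station import ctrl, imaging
import cv2,numpy as np
a=imaging.get_image("top")["color"][90:222,225:355]; b=imaging.get_image("side")["color"][100:250,210:350]
A=cv2.resize(a,None,fx=3,fy=3,interpolation=cv2.INTER_CUBIC);B=cv2.resize(b,None,fx=2.8,fy=2.8,interpolation=cv2.INTER_CUBIC)
c=np.zeros((max(A.shape[0],B.shape[0]),A.shape[1]+B.shape[1],3),np.uint8);c[:A.shape[0],:A.shape[1]]=A;c[:B.shape[0],A.shape[1]:]=B
cv2.imwrite("pics/c2.png",c);o=ctrl.get_obs();print(o["tool_pos"],o["t"])
```

```text
[ 0.47424643 -0.02418653  0.300992  ] 13.425
```

View pics/c2.png

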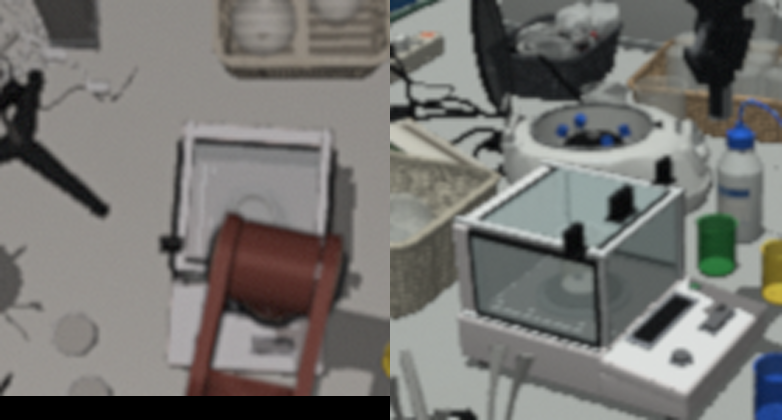

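Everything is shut: the cover and both doors are flush in both views, and the beaker is upright. The tip is above the tare key, which is at about (270,345) in the crop. I'll go down slowly.

Call:
{"name": "play_rows", "arguments": {
  "series": [
    [0, [0, 0, 0.6], [0, 0, 0]],
    [0, [0, 0, 0.8], [0, 0, 0]],
    [0, [0, 0, 0.8], [0, 0, 0]],
    [0, [0, 0, 0.8], [0, 0, 0]],
    [0, [0, 0, 0.7], [0, 0, 0]],
    [0, [0, 0, 0.5], [0, 0, 0]],
    [0, [0, 0, 0], [0, 0, 0]]
  ]
}}

```text
t: 14.3
tool_pos: [0.4745, -0.0217, 0.0885]
tool_rot: [-3.139, 0.073, 0.011]
contact_force: [-0.6, -0.2, 0.9]
opening: -0.0001
grip_force: 0.0
```

Call:
{"name": "play_rows", "arguments": {
  "series": [
    [0, [0, 0, 0.1], [0, 0, 0]],
    [0, [0, 0, 0.1], [0, 0, 0]],
    [0, [0, 0, 0], [0, 0, 0]]
  ]
}}

```text
t: 14.68
tool_pos: [0.4768, -0.0225, 0.0817]
tool_rot: [3.141, -0.074, 0.001]
contact_force: [-0.7, -0.0, -0.2]
opening: 0.0002
grip_force: 0.0
```

Call:
{"name": "play_rows", "arguments": {
  "series": [
    [0, [-0.05, 0, 0.1], [0, 0, 0]],
    [0, [0, 0, 0.1], [0, 0, 0]],
    [0, [0, 0, 0.05], [0, 0, 0]],
    [0, [0, 0, 0], [0, 0, 0]]
  ]
}}

```text
t: 15.18
tool_pos: [0.4738, -0.0224, 0.0684]
tool_rot: [-3.141, 0.074, 0.001]
contact_force: [0.3, -0.3, -0.2]
opening: 0.0002
grip_force: 0.0
```

Call:
{"name": "play_rows", "arguments": {
  "series": [
    [0, [0, 0, 0.05], [0, 0, 0]],
    [0, [0, 0, 0.04], [0, 0, 0]],
    [0, [0, 0, 0], [0, 0, 0]]
  ]
}}

```text
t: 15.55
tool_pos: [0.4744, -0.0225, 0.0646]
tool_rot: [3.141, -0.074, 0.001]
contact_force: [0.3, 0.8, 1.9]
opening: -0.0002
grip_force: 0.8
```

Contact. Pressing on.

Call:
{"name": "play_rows", "arguments": {
  "series": [
    [0, [0, 0, 0.05], [0, 0, 0]],
    [0, [0, 0, 0.03], [0, 0, 0]],
    [0, [0, 0, 0], [0, 0, 0]]
  ]
}}

```text
t: 15.92
tool_pos: [0.4749, -0.0225, 0.062]
tool_rot: [3.141, -0.073, 0.001]
contact_force: [-3.2, 1.7, 11.4]
opening: 0.0001
grip_force: 5.3
```

Call:
{"name": "play_rows", "arguments": {
  "series": [
    [0, [0, 0, 0.04], [0, 0, 0]],
    [0, [0, 0, 0], [0, 0, 0]],
    [0, [0, 0, 0], [0, 0, 0]]
  ]
}}

```text
t: 16.3
tool_pos: [0.475, -0.0225, 0.0617]
tool_rot: [3.141, -0.073, 0.0]
contact_force: [-9.4, 1.4, 21.4]
opening: -0.0001
grip_force: 10.7
```

Bottomed out: the tip has stalled after about 4 mm and the force is climbing steeply. I'll release and retreat.

Call:
{"name": "play_rows", "arguments": {
  "series": [
    [0, [0, 0, -0.2], [0, 0, 0]],
    [0, [0, 0, -0.4], [0, 0, 0]],
    [0, [0, 0, -0.8], [0, 0, 0]],
    [0, [0, 0, -0.8], [0, 0, 0]],
    [0, [0, 0, -0.8], [0, 0, 0]],
    [0, [0, 0, -0.8], [0, 0, 0]],
    [0, [0, 0, -0.6], [0, 0, 0]],
    [0, [0, 0, 0], [0, 0, 0]]
  ]
}}

```text
t: 17.3
tool_pos: [0.4752, -0.0227, 0.2809]
tool_rot: [3.14, -0.074, 0.008]
contact_force: [-0.2, 0.2, -0.6]
opening: 0.0001
grip_force: 0.0
```

Call:
{"name": "play_rows", "arguments": {
  "series": [
    [0, [-0.2, 0.6, 0], [0, 0, 0]],
    [0, [-0.2, 0.7, 0], [0, 0, 0]],
    [0, [-0.2, 0.7, 0], [0, 0, 0]],
    [0, [0, 0.7, 0], [0, 0, 0]],
    [0, [0, 0.7, 0], [0, 0, 0]],
    [0, [0, 0.6, 0], [0, 0, 0]],
    [0, [0, 0, 0], [0, 0, 0]]
  ]
}}

```text
t: 18.18
tool_pos: [0.4337, -0.2216, 0.2757]
tool_rot: [-3.138, 0.078, 0.005]
contact_force: [0.1, -0.8, -0.7]
opening: 0.0003
grip_force: 0.0
```

Run:
```python
from station import ctrl, imaging
import cv2,numpy as np
a=imaging.get_image("top")["color"][90:222,225:355]; b=imaging.get_image("side")["color"][100:250,210:350]
A=cv2.resize(a,None,fx=3,fy=3,interpolation=cv2.INTER_CUBIC);B=cv2.resize(b,None,fx=2.8,fy=2.8,interpolation=cv2.INTER_CUBIC)
c=np.zeros((max(A.shape[0],B.shape[0]),A.shape[1]+B.shape[1],3),np.uint8);c[:A.shape[0],:A.shape[1]]=A;c[:B.shape[0],A.shape[1]:]=B
cv2.imwrite("pics/c3.png",c);o=ctrl.get_obs();print(o["tool_pos"],o["t"])
```

```text
[ 0.43416564 -0.22016332  0.27646257] 18.275
```

View pics/c3.png

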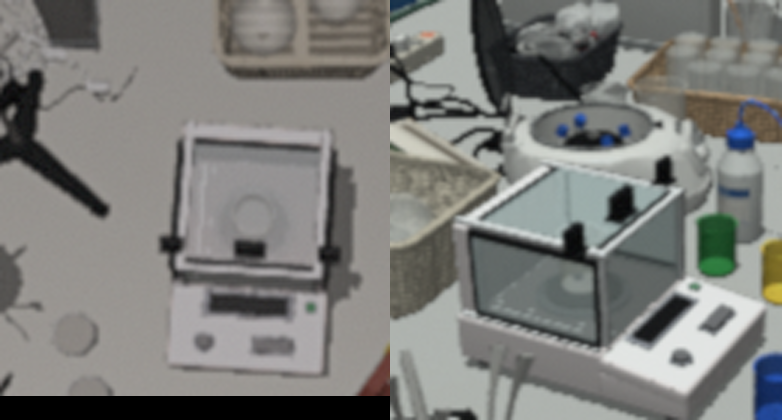

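The three grips stand in line at crop (170,243), (249,248) and (329,254), so the shield is fully shut. The keys are released, the beaker hasn't moved and the arm is clear.

```bash
python3 -c "
from station import ctrl
print(ctrl.finish_job())"
```

```text
the job is handed in; nothing more can be done
None
```

The left door, right door and top cover are pushed shut against their stops, then the tare key was pressed fully down and released; the job was handed in at about 18 s with the arm clear, and no verdict came back.

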